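Show a specimen mount to the inspection camera with tongs

ROBOT

A 6-joint arm with a two-finger parallel gripper is mounted at the origin on the work surface. World frame = base frame: x ahead of the robot, y to its left, z up, the work surface at z = 0. Lengths are in mm, angles in rad, forces in N, time in s.
With the tool pointing down it reaches from about 275 to 750 mm from the base axis. Payload 10.2 kg.
Tool frame: the origin (TCP) lies between the finger pads, 19 mm behind the fingertips; this is the grasp point; z points along the fingers, y is the line along which they close (so a half turn about z gives the same grasp; the last joint's range is limited). The gripper opens to 85 mm and grips with 20 to 120 N. Pads are 22 mm wide; open, the fingers measure 114 mm over their backs; the gripper's body (76 mm by 85 mm) begins 54 mm behind the grasp point. The pads swing forward as they close: fully open they stand 13 mm farther back than shut.
Start: joints at [-1.55, 0.313, 1.498, -0, 1.331, -0.223], TCP at [126.717, -509.484, 249.994] pointing down, gripper open.
Joint ranges: [-2.94, 2.94], [-0.97, 2.17], [0.19, 2.56], [-1.23, 4.37], [0.02, 3.11], [-2.88, 2.88]. Speed limits (rad/s): [2.39, 2.39, 3.01, 3.14, 3.14, 3.14].

INTERFACE

Orientations are given as a unit quaternion [w, x, y, z].
In Python, from rig import ctrl, eyes, finish_job gives the robot as it stands.
- The arm moves only by the tool step_arm, never from a script. Its argument "increments" is a list of rows, each an object of numbers: "dx", "dy", "dz": the shift along the tool's x, y, z in units of 25 mm (1.0 is 25 mm); "wx", "wy", "wz": the turn, a rotation vector about the tool's x, y, z in units of 6 degrees (1.0 is 6 degrees). A call has 1 to 5 rows; each row shifts and turns the commanded pose from where the row before left it, along the tool's axes as they then stand; what a row does not reach is not made up. A row lasts 1/10 s, in which the tool goes at most 50 mm and 8.59 degrees, less where a joint would pass 70% of its speed; a pose out of reach is approached as far as the arm can. A call is refused whole if a number of a shift passes 1 or a number of a turn 1, either way. A call with a gripper value outside its range is refused whole. "fingers" is the finger opening in mm, from 0 to 85.4, set as the call begins (left out, the last holds). The fingers move at their own pace and stop on an object; "squeeze" is the grip in N (left out, the last holds). Time passes only in rows, so rows that do not move let the fingers close. It gives the time, the measured TCP pose, the force, the opening and the grip force at its end, in the units of the state.
- ctrl.sense(): the state, without advancing time (a new reading comes with each control period).
- eyes.capture(name): name is "side" or "top" or "wrist"; returns a dict with "frame" (480x640x3 uint8, blue, green, red), "fx", "fy", "cx", "cy" (pixels), "k1" (the pictures are not rectified: a ray, as slopes to the right and down, at radius r is drawn at 1 + k1 r^2 times it, then the intrinsics apply), "R" (3x3) and "t" (3): a world point X has camera coordinates R X + t; the wrist camera has in their place "tool_from_camera" (4x4, takes a point from camera to tool coordinates, whose origin is the TCP and whose axes are the flange's). Camera axes: x right, y down, z forward; pixel columns grow to the right and rows downward; lengths in mm; the calibration is good to about 2 mm. A picture is of the moment at which its call begins: read the wrist's pose just before it. There is no depth.
- finish_job(): hands the job in; it is judged then, once.
Trained networks look in the newest picture that a camera, given by its name, has taken for a name from the list of things; names that differ only in an ending like _2 or _b are one class to them, and where a whole thing is asked for, a point or a joint stands for the part that bears it (a point fixed in the world has none). Each returns a list of dicts, best first, with "p" (0 to 1); they miss things now and then, are a little off and sometimes report something else, mostly with a low value. They report only what shows in the picture. A call takes as long as a camera call. They do not tell look-alikes from the thing itself.
- eyes.cut_out(camera, label): "mask" (480x640 bool, what is visible of it).
- eyes.landmark_of(camera, label): "point" ([x, y, z] in mm, in the coordinates of the camera as it stood for that picture, good to about 4 mm: a listed point, or the origin of a listed thing).
The state is a dict: "time_s": time; "joints": joint angles; "dq": joint speeds; "tau": joint torques, N m; "eef_pos": TCP position; "ee_rot": TCP orientation; "force": force on the tool from outside, world axes, zero at the start; "wrist_torque": the same for the moment, N m; "grip_width": opening from 0.0 (shut) to 1.0 (fully open); "grip_force": force on a finger pad.
Only numpy, scipy, OpenCV 4.12 (cv2) and the standard library are available. Lean on these libraries where they do the work, as an engineer would, in place of code of your own. Each camera call takes 0.05 s, during which the arm holds its last target. There are 200 camera calls.

TASK

Take the tongs out of their stand with the gripper, and with them pick the wide specimen mount (the widest of the three) out of the black tray by its square stem, never touching it with the gripper itself. Hold it up in front of the bench inspection camera, upright, the centre of its plate on the lens axis 80 mm from the front glass, with a broad face square to the lens, and finish there, still holding it steady in the tongs. Leave the two narrow mounts and everything else on the bench in place, and do not bump the camera.

Things in the scene. Friction and masses are not known exactly. Their poses are not given: they have to be found in the camera images.
- tongs: Steel parallel tongs, 100 mm tall, 100 g, standing tips down. Origin: midway between the open tips' lower ends; z up, y the closing line. Jaws stay parallel: -y one fixed, +y one slides. Each has a tip blade (z 0 to 50 mm, 12 mm wide along x, 4 mm thick; inner faces 26 mm apart when open), a shoulder at z 50 to 56 and above it a flat grip plate. Bridge inside the top, z 88 to 100.
- tongs_grip (a point): Where to take the tongs from above, fingers closing along their y: middle of the two upright grip plates, 72 mm above the tips (origin). Plates are 20 mm wide along x, z 50 to 100 mm; 56 mm over both when open. With the TCP here the fingertips are just above the blades and the bridge is between the fingers.
- tongs_jaw (a joint): How far the sliding jaw has closed, m: 0 open, at most 0.022. A spring opens it: 4 N to start closing plus 0.3 N per mm. The tip gap is the finger opening less 30 mm: at an opening of 52 mm the tongs are held with the tips still 22 mm apart; on a 10 mm stem the fingers stop at 40 mm, and 20 to 35 N of grip holds the mount. Both tips stay centred between the fingers.
- stand: White fixed tongs stand: base plate 85 x 85 x 8 mm, on it a rectangular socket 31 mm (x) by 54 mm (y) outside, 15 x 38 mm inside, floor 8 mm and rim 48 mm above the bench. The tongs stand on that floor, axes along the stand's (loose by 1.5 mm). Origin: centre of the underside. Lift the tongs 45 mm straight up to clear it.
- tray: Black fixed tray, 110 mm (x) by 230 mm (y), rim 14 mm high, floor 4 mm above the bench. The three mounts stand on its floor in a row along y, about 70 mm apart, in any order. Origin: centre of the underside.
- mount_wide: Wide aluminium mount, 25-50 g: foot 18 x 34 x 5 mm; on it an upright plate 8 mm thick (its x), 34 mm wide (its y), up to 29 mm above the underside; on top a central stem 10 x 10 mm, square to x and y, from 29 to 47 mm. Broad faces look along +x and -x, each with a white disc 14 mm across. Origin: centre of the underside, z up. Grip either pair of stem sides, tips 33 mm above the underside.
- mount_wide_face (a point): Centre of the wide mount's plate, 17 mm above its underside; axes as the mount's.
- mount_a: A narrow mount: as the wide one but with foot and plate only 18 mm wide. To be left alone. Origin: centre of the underside.
- mount_b: The other narrow mount, same as mount_a. To be left alone.
- cam_stand: Inspection camera, fixed: base 100 x 100 x 12 mm, steel post 16 mm thick and 222 mm high at its centre, looking along its -x. Head on the post: grey box 44 mm wide, 40 mm high, black lens tube 36 mm across, front glass 85 mm from the post's axis. Lens axis level, at a height between 130 and 180 mm that differs from run to run and stays. Origin: centre of the underside.
- focus (a point): The camera's point of focus, in free air: on the lens axis, 80 mm in front of the front glass. x along the lens axis (the camera looks along -x), z up. The centre of the wide mount's plate belongs here.
- lens (a point): Centre of the lens's front glass, axes as those of focus.
- bottle: closed amber bottle, 64 mm across, 150 mm tall. Bystander, to be left alone. Origin: centre of the underside.
- jar: white closed jar, 60 mm across, 75 mm tall. Bystander, to be left alone. Origin: centre of the underside.
- beaker: empty clear beaker, 72 mm across, 85 mm tall. Bystander, to be left alone. Origin: centre of the underside.
- dish: closed clear round dish, 88 mm across, 16 mm tall. Bystander, to be left alone. Origin: centre of the underside.
- weight: brass calibration weight, 32 mm across, 40 mm tall. Bystander, to be left alone. Origin: centre of the underside.
- spatula: spatula with a dark wooden handle, 180 mm long, lying flat. Bystander, to be left alone. Origin: middle of its length, on the underside.
Not all that is in view belongs to the job. Leave any red or yellow look-alike of the cam_stand alone. Leave any orange look-alike of the tongs alone.

How it is judged:
By the outcome, as a careful person would: the job done as asked, in the order asked, and still so for the second after the job is handed in, while the arm keeps its last pose, push and grip.
It also fails if it takes over 45 s, if anything falls off the work surface, if the arm or the gripper's body presses on something with over 40 N, if the wrist force passes 120 N, or if a joint passes its speed limit or range.

## Working session

There is one attempt and no reset: what is moved stays moved. The work goes in short steps, Python scripts to look and compute and a tool call to move; the robot and the scene stay as the last step left them, time stands still between calls to the robot, and variables do not carry over. Pictures are saved under pics/ and viewed, at most 10 in all, crops included, and the job is handed in when it is done.

Besides the shell and the picture viewer there is one more tool, called after ">>>" as a command line: name --argument value ..., lists and objects as JSON in quotes. step_arm: Moves the arm, as the interface text tells. Its arguments: {"type":"object","properties":{"increments":{"type":"array"},"fingers":{"type":"number"},"squeeze":{"type":"number"}},"required":["increments"]}

```bash
mkdir -p pics; ls; cat > h.py <<'E'
import numpy as np, cv2
from rig import ctrl, eyes
from scipy.spatial.transform import Rotation as Rn
def Rq(q): return Rn.from_quat([q[1],q[2],q[3],q[0]])
def pose():
    s=ctrl.sense(); return np.array(s["eef_pos"]),Rq(s["ee_rot"]).as_matrix(),s
def w_from_cam(c,p=None,R=None):
    if "tool_from_camera" in c:
        T=np.array(c["tool_from_camera"]); return R@T[:3,:3], R@T[:3,3]+p
    Rc=np.array(c["R"]); return Rc.T, -Rc.T@np.array(c["t"])
def ray(c,u,v,A):
    x=(u-c["cx"])/c["fx"]; y=(v-c["cy"])/c["fy"]; X,Y=x,y
    for _ in range(10):
        k=1+c["k1"]*(X*X+Y*Y); X,Y=x/k,y/k
    return A@np.array([X,Y,1.])
def hit(c,u,v,z,AT):
    d=ray(c,u,v,AT[0]); o=AT[1]; return o+d*(z-o[2])/d[2]
def proj(c,P,AT):
    q=AT[0].T@(np.asarray(P,float)-AT[1]); x,y=q[0]/q[2],q[1]/q[2]; k=1+c["k1"]*(x*x+y*y)
    return np.array([c["fx"]*x*k+c["cx"],c["fy"]*y*k+c["cy"]])
def snap(n):
    p,R,s=pose(); c=eyes.capture(n); return c,w_from_cam(c,p,R)
E
python3 - <<'E'
from h import *
for n in("top","side"):
    c,AT=snap(n); cv2.imwrite(f"pics/{n}.png",c["frame"]); print(n,AT[1].round(),c["fx"],c["k1"])
    for l in("tongs","tongs_grip","stand","tray","mount_wide","mount_a","cam_stand","lens","bottle","jar","beaker"):
        print(l,[(round(d["p"],2),(AT[0]@np.array(d["point"])+AT[1]).round().tolist()) for d in eyes.landmark_of(n,l)[:4]])
E
```

```text
pics
top [ 303.   51. 1328.] 496.55260686959366 -0.11028947236127398
tongs [(0.75, [494.0, -348.0, 7.0])]
tongs_grip [(0.69, [494.0, -343.0, 82.0])]
stand [(0.8, [493.0, -347.0, 0.0])]
tray [(0.81, [509.0, 7.0, -4.0])]
mount_wide [(0.46, [531.0, 8.0, 3.0])]
mount_a [(0.57, [506.0, -65.0, 4.0]), (0.38, [498.0, 76.0, 11.0])]
cam_stand [(0.86, [338.0, 442.0, -1.0]), (0.71, [685.0, 397.0, 1.0]), (0.68, [525.0, 458.0, -1.0])]
lens [(0.77, [709.0, 314.0, 130.0]), (0.74, [526.0, 375.0, 156.0]), (0.61, [339.0, 352.0, 129.0])]
bottle [(0.9, [759.0, 211.0, -1.0]), (0.48, [366.0, 232.0, -3.0]), (0.41, [725.0, -181.0, 7.0])]
jar [(0.72, [726.0, -184.0, 5.0]), (0.22, [509.0, 5.0, 1.0])]
beaker [(0.94, [770.0, -24.0, 1.0]), (0.57, [666.0, -321.0, -2.0])]
side [ 420. -817.  591.] 433.0569999410436 0.017571055628453475
tongs [(0.63, [454.0, -225.0, 4.0]), (0.61, [491.0, -342.0, 10.0])]
tongs_grip [(0.84, [449.0, -227.0, 71.0]), (0.68, [531.0, 294.0, 159.0]), (0.56, [491.0, -343.0, 79.0])]
stand [(0.7, [492.0, -346.0, 3.0])]
tray [(0.67, [511.0, 7.0, 1.0])]
mount_wide [(0.64, [523.0, 7.0, 5.0]), (0.17, [718.0, -179.0, -2.0])]
mount_a [(0.7, [497.0, 79.0, 3.0]), (0.51, [506.0, -70.0, 5.0])]
cam_stand [(0.81, [521.0, 456.0, -2.0]), (0.68, [338.0, 439.0, -0.0]), (0.59, [688.0, 399.0, -0.0])]
lens [(0.8, [527.0, 375.0, 158.0]), (0.76, [332.0, 349.0, 130.0]), (0.59, [712.0, 321.0, 127.0]), (0.56, [529.0, 297.0, 162.0])]
bottle [(0.6, [763.0, 207.0, 3.0])]
jar [(0.77, [721.0, -181.0, -4.0])]
beaker [(0.67, [766.0, -20.0, 1.0])]
```

View pics/top.png

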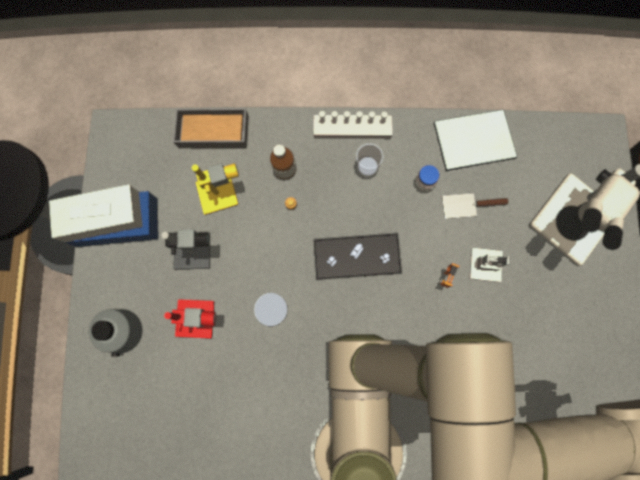

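View pics/side.png

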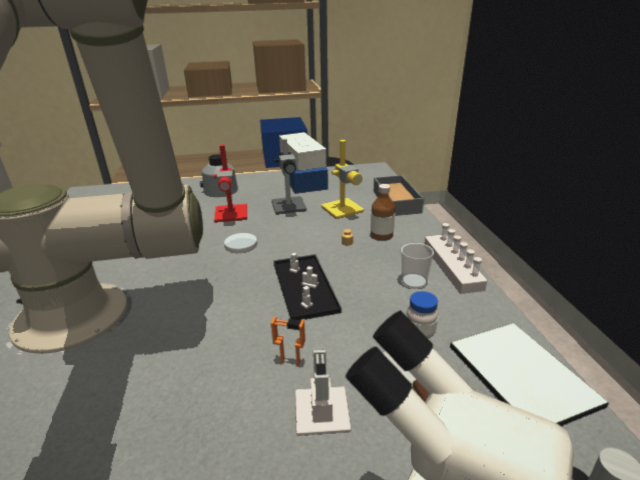

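The top view shows the steel tongs in the white stand at (490,262) and the orange look-alike at (448,275). The wide mount is in the middle of the tray at (357,251). The grey camera is at (190,243), with red at (193,318) and yellow at (215,190) as decoys. The grey one and the stand-held steel tongs fit the description.

```bash
python3 - <<'E'
from h import *
p,R,s=pose(); print(p,R.round(3).tolist())
print((R.T@(np.array([493,-346,220])-p)/25).round(2))
c,AT=snap("side"); c2,AT2=snap("top")
# triangulate microscope eyepiece
for a,b in(((375,375),(570,222)),):
    d1=ray(c,*a,AT[0]);d2=ray(c2,*b,AT2[0])
    k=np.linalg.lstsq(np.c_[d1,-d2],AT2[1]-AT[1],rcond=None)[0]; print(AT[1]+d1*k[0],AT2[1]+d2*k[1])
a=c2["frame"][225:300,420:540]; b=c["frame"][330:440,265:365]; d=c2["frame"][225:285,310:405]; e=c["frame"][130:225,260:320]
f=lambda im,h:cv2.resize(im,(int(im.shape[1]*h/im.shape[0]),h),interpolation=cv2.INTER_CUBIC)
m=np.vstack([np.hstack([f(a,290),np.zeros((290,10,3),np.uint8),f(b,290)]) ]); n=np.hstack([f(d,290),f(e,290)])
W=790; o=np.zeros((590,W,3),np.uint8); o[:290,:m.shape[1]]=m[:,:W]; o[300:590,:n.shape[1]]=n[:,:W]
cv2.imwrite("pics/crop.png",o)
E
```

```text
[ 126.72716801 -509.46344771  249.97680846] [[0.97, 0.241, -0.0], [0.241, -0.97, 0.0], [-0.0, -0.0, -1.0]]
[15.8  -2.81  1.2 ]
[ 531.84599382 -481.69626809  218.06443649] [ 561.5186405  -483.1154832   225.71794635]
```

View pics/crop.png

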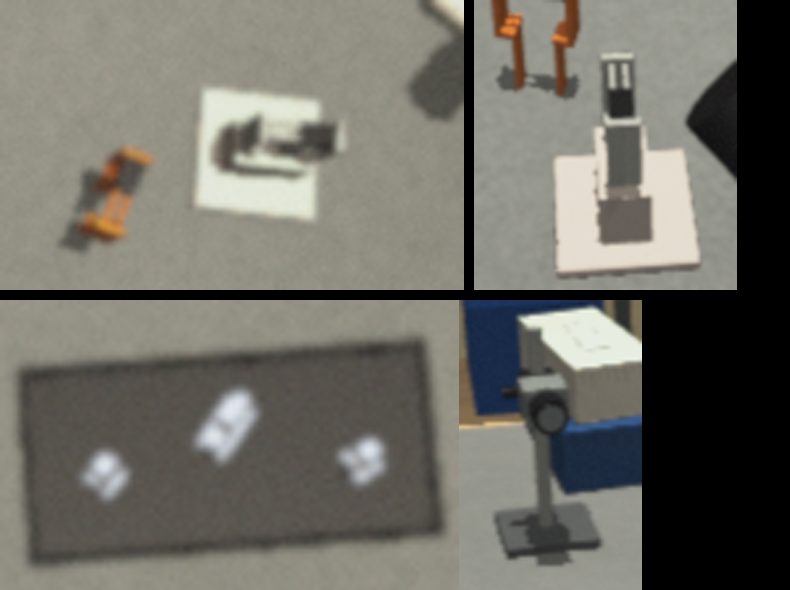

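The crops confirm it: steel tongs upright in the white stand (closing line about 5° off world y), the orange free-standing decoy beside it, the wide mount in the middle of the tray, and the grey camera facing -y. I'll move above the stand.

>>> step_arm --increments '[{"dx":1,"dy":-0.18},{"dx":1,"dy":-0.18},{"dx":1,"dy":-0.18},{"dx":1,"dy":-0.18},{"dx":1,"dy":-0.18}]' --fingers 85

```text
invalid input at $.increments[0]: expected keys dx, dy, dz, wx, wy, wz
```

>>> step_arm --increments '[{"dx":1,"dy":-0.18},{"dx":1,"dy":-0.18},{"dx":1,"dy":-0.18},{"dx":1,"dy":-0.18},{"dx":1,"dy":-0.18}]'

```text
invalid input at $.increments[0]: expected keys dx, dy, dz, wx, wy, wz
```

>>> step_arm --increments '[{"dx":1,"dy":-0.18},{"dx":1,"dy":-0.18},{"dx":0.8,"dy":-0.18,"wz":1},{"wz":1},{"wz":1}]'

```text
invalid input at $.increments[0]: expected keys dx, dy, dz, wx, wy, wz
```

```bash
python3 - <<'E'
from h import *
p,R,s=pose(); print(p,R.round(3).tolist(),s["time_s"])
c,AT=snap("wrist"); cv2.imwrite("pics/w1.png",c["frame"]); print(AT[1],AT[0].round(2).tolist(),c["fx"])
for l in("tongs","tongs_grip","stand"):
    print(l,[(round(d["p"],2),(AT[0]@np.array(d["point"])+AT[1]).round(1).tolist()) for d in eyes.landmark_of("wrist",l)[:3]])
E
```

```text
[ 126.70298419 -509.49152264  249.99753064] [[0.97, 0.241, -0.0], [0.241, -0.97, -0.0], [-0.0, 0.0, -1.0]] 1.3
[ 202.51112959 -490.0762774   374.31972002] [[0.24, -0.92, -0.29], [-0.97, -0.23, -0.07], [0.0, 0.3, -0.95]] 391.17468262878543
tongs []
tongs_grip []
stand []
```

View pics/w1.png

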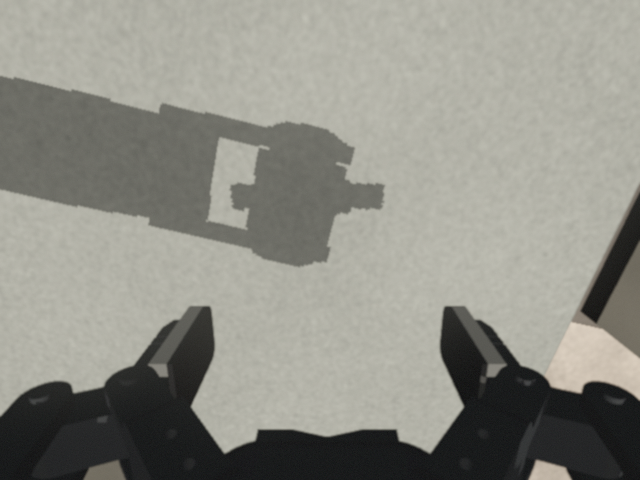

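The moves were refused because every key is required, so this view shows only bare bench and the fingers. I'll resend with full rows.

>>> step_arm --increments '[{"dx":1,"dy":-0.18,"dz":0,"wx":0,"wy":0,"wz":0},{"dx":1,"dy":-0.18,"dz":0,"wx":0,"wy":0,"wz":0},{"dx":1,"dy":-0.18,"dz":0,"wx":0,"wy":0,"wz":0},{"dx":1,"dy":-0.18,"dz":0,"wx":0,"wy":0,"wz":0},{"dx":1,"dy":-0.18,"dz":0,"wx":0,"wy":0,"wz":0}]' --fingers 85

```text
time_s: 2.0
eef_pos: [243.5, -457.0, 250.0]
ee_rot: [0.0, 0.993, 0.122, 0.0]
force: [-0.1, 0.7, -0.7]
grip_width: 0.997
grip_force: 0.0
```

>>> step_arm --increments '[{"dx":1,"dy":-0.18,"dz":0,"wx":0,"wy":0,"wz":0},{"dx":1,"dy":-0.18,"dz":0,"wx":0,"wy":0,"wz":0},{"dx":1,"dy":-0.18,"dz":0,"wx":0,"wy":0,"wz":0},{"dx":1,"dy":-0.18,"dz":0,"wx":0,"wy":0,"wz":0},{"dx":1,"dy":-0.18,"dz":0,"wx":0,"wy":0,"wz":0}]'

```text
time_s: 2.5
eef_pos: [359.4, -404.9, 250.0]
ee_rot: [0.0, 0.993, 0.122, 0.0]
force: [-0.5, -1.0, 0.4]
grip_width: 0.995
grip_force: 0.0
```

>>> step_arm --increments '[{"dx":1,"dy":-0.18,"dz":0,"wx":0,"wy":0,"wz":0},{"dx":1,"dy":-0.18,"dz":0,"wx":0,"wy":0,"wz":0},{"dx":0.8,"dy":-0.18,"dz":0,"wx":0,"wy":0,"wz":1},{"dx":0,"dy":0,"dz":0,"wx":0,"wy":0,"wz":1},{"dx":0,"dy":0,"dz":0,"wx":0,"wy":0,"wz":1}]'

```text
time_s: 3.0
eef_pos: [423.7, -375.0, 249.8]
ee_rot: [-0.0, 0.999, -0.037, -0.0]
force: [0.1, -0.2, -1.0]
grip_width: 0.992
grip_force: 0.0
```

```bash
python3 - <<'E'
from h import *
p,R,s=pose(); print(p,R.round(3).tolist(),s["time_s"],s["force"])
c,AT=snap("wrist"); cv2.imwrite("pics/w2.png",c["frame"]); print(AT[1])
for l in("tongs","tongs_grip","stand"):
    print(l,[(round(d["p"],2),(AT[0]@np.array(d["point"])+AT[1]).round(1).tolist()) for d in eyes.landmark_of("wrist",l)[:3]])
E
```

```text
[ 423.67097796 -375.03871341  249.84530682] [[0.997, -0.073, -0.0], [-0.073, -0.997, 0.0], [-0.0, -0.0, -1.0]] 3.0 [ 0.12869137 -0.24877301 -1.04608074]
[ 501.58106996 -380.10865205  374.15844474]
tongs [(0.94, [453.4, -228.8, -0.4]), (0.85, [487.2, -340.7, 5.5])]
tongs_grip [(0.74, [489.6, -343.7, 82.1]), (0.7, [452.3, -225.7, 70.9])]
stand [(0.6, [493.0, -342.2, -1.5])]
```

View pics/w2.png

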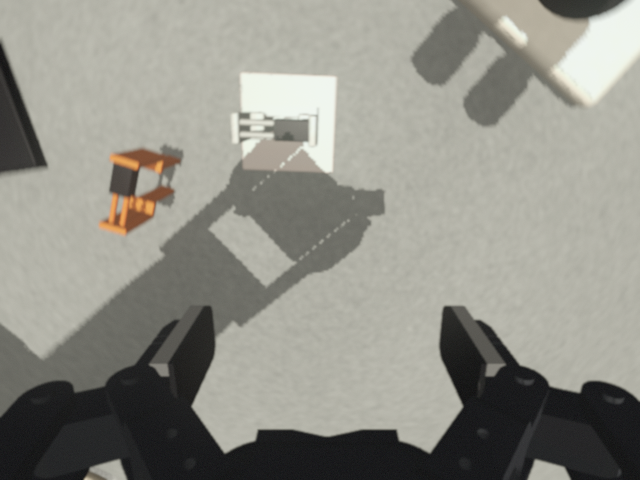

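The wrist view shows the steel tongs from above, with plates at (235,128) and (315,127), on a stand plate with corners at (241,72), (336,76) and (334,171). The orange ones are at (140,190).

```bash
python3 - <<'E'
from h import *
p,R,s=pose(); c,AT=snap("wrist"); f=c["frame"]
H=lambda u,v,z:hit(c,u,v,z,AT)[:2]
C=[H(*q,8) for q in((241,72),(336,76),(334,171))]
for a in C: print(a.round(1))
print("stand centre",(C[0]+C[2])/2, "ang", [np.degrees(np.arctan2(*(d)))for d in((C[0]-C[1]),(C[1]-C[2]))], np.linalg.norm(C[0]-C[1]))
# white-ish tongs top plates
l=H(231.5,128.5,108); r=H(318.5,127,108); print(l,r,(l+r)/2,np.linalg.norm(l-r))
g=f[60:185,215:350]; cv2.imwrite("pics/w2c.png",cv2.resize(g,None,fx=4.4,fy=4.4,interpolation=cv2.INTER_CUBIC))
E
```

```text
[ 537.  -308.6]
[ 528.2 -390.6]
[ 446.1 -383.7]
stand centre [ 491.51756937 -346.15678255] ang [np.float64(6.092426458773228), np.float64(94.78192893203145)] 82.4197007571519
[ 493.44860043 -317.26361191] [ 490.53949737 -374.36037681] [ 491.9940489  -345.81199436] 57.17082685328086
```

View pics/w2c.png

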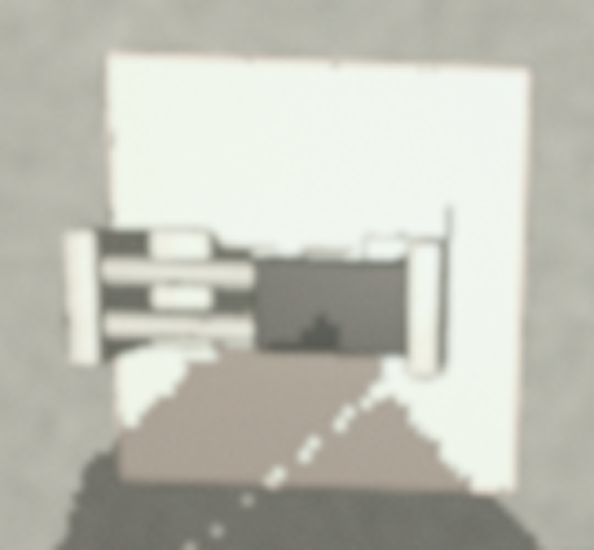

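>>> step_arm --increments '[{"dx":0.88,"dy":-0.46,"dz":0,"wx":0,"wy":0,"wz":0},{"dx":0.88,"dy":-0.46,"dz":0,"wx":0,"wy":0,"wz":0},{"dx":0.86,"dy":-0.47,"dz":0.5,"wx":0,"wy":0,"wz":0.2},{"dx":0,"dy":0,"dz":1,"wx":0,"wy":0,"wz":0},{"dx":0,"dy":0,"dz":1,"wx":0,"wy":0,"wz":0}]'

```text
time_s: 3.75
eef_pos: [491.4, -345.1, 186.8]
ee_rot: [0.0, 0.999, -0.044, 0.0]
force: [0.4, 0.6, -0.5]
grip_width: 0.996
grip_force: 0.0
```

>>> step_arm --increments '[{"dx":0,"dy":0,"dz":1,"wx":0,"wy":0,"wz":0},{"dx":0,"dy":0,"dz":0.5,"wx":0,"wy":0,"wz":0},{"dx":0,"dy":0,"dz":0,"wx":0,"wy":0,"wz":0}]'

```text
time_s: 4.05
eef_pos: [490.4, -345.1, 148.7]
ee_rot: [-0.001, 0.999, -0.045, -0.001]
force: [-0.1, -1.3, -0.1]
grip_width: 0.992
grip_force: 0.0
```

```bash
python3 - <<'E'
from h import *
p,R,s=pose(); print(p,R.round(3).tolist(),s["time_s"])
c,AT=snap("wrist"); f=c["frame"]
for l in("tongs","tongs_grip"):
    print(l,[(round(d["p"],2),(AT[0]@np.array(d["point"])+AT[1]).round(1).tolist()) for d in eyes.landmark_of("wrist",l)[:2]])
for q in((491.5,-345,108),): print(proj(c,q,AT))
cv2.imwrite("pics/w3.png",f)
E
```

```text
[ 490.42282211 -345.11272332  148.66683443] [[0.996, -0.09, -0.002], [-0.09, -0.996, 0.002], [-0.002, -0.002, -1.0]] 4.05
tongs [(0.65, [453.3, -228.5, -0.4])]
tongs_grip [(0.96, [489.0, -344.4, 80.8]), (0.59, [451.9, -227.3, 73.5])]
[327.487916   284.61643768]
```

View pics/w3.png

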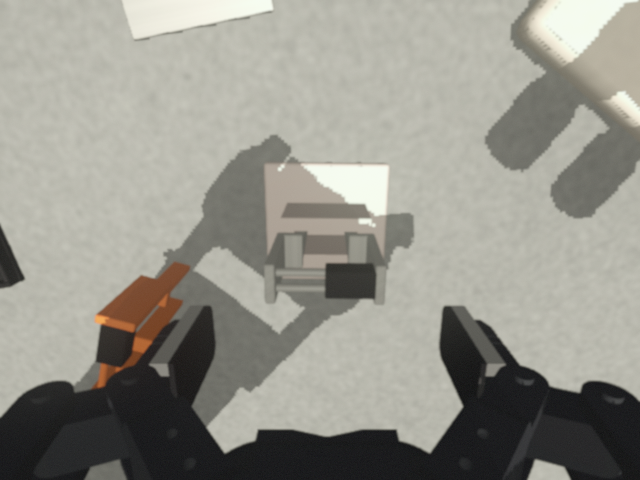

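The tongs top lies centred between the fingers (plates at u=269–381, fingers centred at 328). I'll go down and close to 52.

>>> step_arm --increments '[{"dx":0.03,"dy":0,"dz":0.8,"wx":0,"wy":0,"wz":0},{"dx":0,"dy":0,"dz":0.8,"wx":0,"wy":0,"wz":0},{"dx":0,"dy":0,"dz":0.7,"wx":0,"wy":0,"wz":0},{"dx":0,"dy":0,"dz":0.45,"wx":0,"wy":0,"wz":0},{"dx":0,"dy":0,"dz":0,"wx":0,"wy":0,"wz":0}]'

```text
time_s: 4.7
eef_pos: [491.5, -345.3, 80.8]
ee_rot: [-0.0, 0.999, -0.046, -0.0]
force: [0.2, -0.4, -0.1]
grip_width: 0.995
grip_force: 0.0
```

>>> step_arm --increments '[{"dx":0,"dy":0,"dz":0,"wx":0,"wy":0,"wz":0},{"dx":0,"dy":0,"dz":0,"wx":0,"wy":0,"wz":0},{"dx":0,"dy":0,"dz":0,"wx":0,"wy":0,"wz":0},{"dx":0,"dy":0,"dz":0,"wx":0,"wy":0,"wz":0},{"dx":0,"dy":0,"dz":0,"wx":0,"wy":0,"wz":0}]' --fingers 52 --squeeze 30

```text
time_s: 5.2
eef_pos: [492.1, -345.9, 82.4]
ee_rot: [0.001, 0.999, -0.046, 0.001]
force: [-0.8, 1.3, 6.2]
grip_width: 0.613
grip_force: 6.6
```

>>> step_arm --increments '[{"dx":0,"dy":0,"dz":0,"wx":0,"wy":0,"wz":0},{"dx":0,"dy":0,"dz":0,"wx":0,"wy":0,"wz":0},{"dx":0,"dy":0,"dz":0,"wx":0,"wy":0,"wz":0}]'

```text
time_s: 5.5
eef_pos: [492.1, -345.9, 82.4]
ee_rot: [0.001, 0.999, -0.046, 0.001]
force: [0.3, 1.3, 5.9]
grip_width: 0.612
grip_force: 6.6
```

>>> step_arm --increments '[{"dx":0,"dy":0,"dz":-0.4,"wx":0,"wy":0,"wz":0},{"dx":0,"dy":0,"dz":-0.6,"wx":0,"wy":0,"wz":0},{"dx":0,"dy":0,"dz":-0.8,"wx":0,"wy":0,"wz":0},{"dx":0,"dy":0,"dz":-0.8,"wx":0,"wy":0,"wz":0},{"dx":0,"dy":0,"dz":-0.6,"wx":0,"wy":0,"wz":0}]'

```text
time_s: 6.0
eef_pos: [491.8, -345.5, 163.0]
ee_rot: [0.0, 0.999, -0.046, 0.0]
force: [0.6, 0.6, -1.0]
grip_width: 0.608
grip_force: 5.3
```

>>> step_arm --increments '[{"dx":0,"dy":0,"dz":-0.8,"wx":0,"wy":0,"wz":0},{"dx":0,"dy":0,"dz":-0.8,"wx":0,"wy":0,"wz":0},{"dx":0,"dy":0,"dz":-0.8,"wx":0,"wy":0,"wz":0},{"dx":0,"dy":0,"dz":0,"wx":0,"wy":0,"wz":0}]'

```text
time_s: 6.4
eef_pos: [492.2, -346.0, 224.3]
ee_rot: [0.002, 0.999, -0.046, 0.002]
force: [-0.7, 0.1, -1.3]
grip_width: 0.606
grip_force: 5.3
```

```bash
python3 - <<'E'
from h import *
p,R,s=pose(); print(p,R.round(3).tolist(),s["time_s"],s["grip_width"]*85.4,s["grip_force"],s["force"])
for n in("wrist","side"):
    c,AT=snap(n); f=c["frame"]
    for l in("tongs","tongs_grip"):
        print(n,l,[(round(d["p"],2),(AT[0]@np.array(d["point"])+AT[1]).round(1).tolist()) for d in eyes.landmark_of(n,l)[:3]])
    for q in((0,0,0),(0,0,72)): print(proj(c,p+R@np.array([0,0,72-q[2]]),AT).round())
    cv2.imwrite(f"pics/{n}4.png",f)
    if n=="wrist": a=cv2.resize(f,(520,390))
    else: b=cv2.resize(f[200:440,240:400],None,fx=1.62,fy=1.62)
o=np.zeros((390,790,3),np.uint8); o[:,:520]=a; o[:b.shape[0],525:525+b.shape[1]]=b; cv2.imwrite("pics/p4.png",o)
E
```

```text
[ 492.2495176  -346.03055013  224.26784521] [[0.996, -0.091, 0.004], [-0.091, -0.996, -0.004], [0.004, 0.003, -1.0]] 6.4 51.795080353541096 5.317303240299225 [-0.72193365  0.14077806 -1.27821807]
wrist tongs [(0.64, [454.2, -228.5, 0.7])]
wrist tongs_grip [(0.95, [451.7, -224.8, 72.3]), (0.87, [491.6, -342.7, 224.2])]
[328. 262.]
[328. 335.]
side tongs [(0.73, [453.5, -224.9, 0.8]), (0.68, [489.3, -341.3, 148.2]), (0.38, [520.8, 457.1, -3.8])]
side tongs_grip [(0.84, [450.7, -228.4, 73.7])]
[321. 341.]
[320. 302.]
```

View pics/p4.png

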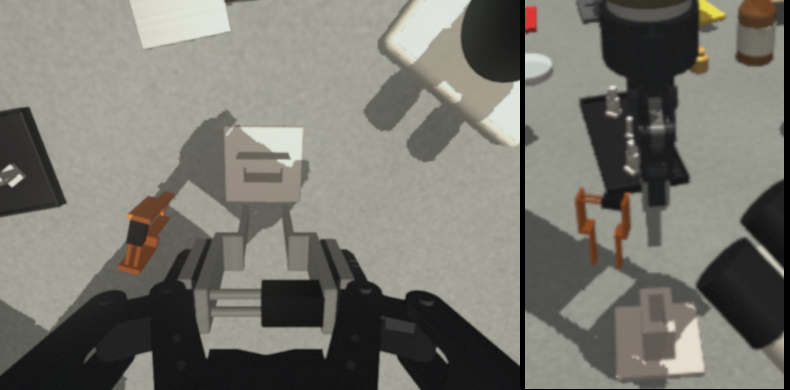

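Tongs held and clear of the stand: blades visible in the wrist view, empty socket below, and the orange decoy untouched. On to the tray.

>>> step_arm --increments '[{"dx":-0.2,"dy":-0.7,"dz":0,"wx":0,"wy":0,"wz":0},{"dx":-0.22,"dy":-1,"dz":0,"wx":0,"wy":0,"wz":0},{"dx":-0.22,"dy":-1,"dz":0,"wx":0,"wy":0,"wz":0},{"dx":-0.22,"dy":-1,"dz":0,"wx":0,"wy":0,"wz":0},{"dx":-0.22,"dy":-1,"dz":0,"wx":0,"wy":0,"wz":0}]'

```text
time_s: 7.2
eef_pos: [475.1, -224.9, 220.6]
ee_rot: [-0.0, 0.999, -0.046, -0.0]
force: [0.6, 0.7, -0.4]
grip_width: 0.61
grip_force: 5.3
```

>>> step_arm --increments '[{"dx":-0.22,"dy":-1,"dz":0,"wx":0,"wy":0,"wz":0},{"dx":-0.22,"dy":-1,"dz":0,"wx":0,"wy":0,"wz":0},{"dx":-0.22,"dy":-1,"dz":0,"wx":0,"wy":0,"wz":0},{"dx":-0.22,"dy":-1,"dz":0,"wx":0,"wy":0,"wz":0},{"dx":-0.22,"dy":-1,"dz":0,"wx":0,"wy":0,"wz":0}]'

```text
time_s: 7.7
eef_pos: [459.1, -98.0, 220.8]
ee_rot: [-0.0, 0.999, -0.046, -0.0]
force: [0.2, 0.7, -1.7]
grip_width: 0.612
grip_force: 5.3
```

>>> step_arm --increments '[{"dx":-0.22,"dy":-1,"dz":0,"wx":0,"wy":0,"wz":0},{"dx":-0.22,"dy":-1,"dz":0,"wx":0,"wy":0,"wz":0},{"dx":-0.22,"dy":-1,"dz":0,"wx":0,"wy":0,"wz":0},{"dx":-0.22,"dy":-0.6,"dz":0,"wx":0,"wy":0,"wz":0},{"dx":0,"dy":0,"dz":0,"wx":0,"wy":0,"wz":0}]'

```text
time_s: 8.2
eef_pos: [445.2, -6.0, 220.9]
ee_rot: [-0.0, 0.999, -0.045, -0.0]
force: [-0.2, -0.1, -1.5]
grip_width: 0.608
grip_force: 5.3
```

```bash
python3 - <<'E'
from h import *
p,R,s=pose(); print(p,R.round(3).tolist(),s["time_s"],s["grip_width"]*85.4,s["grip_force"])
c,AT=snap("wrist"); f=c["frame"]
for l in("mount_wide","mount_wide_face","mount_a","tongs"):
    for d in eyes.landmark_of("wrist",l)[:2]:
        P=AT[0]@np.array(d["point"])+AT[1]; print(l,round(d["p"],2),P.round(1),proj(c,P,AT).round())
    if l=="mount_wide":
        for d in eyes.cut_out("wrist",l)[:1]:
            y,x=np.nonzero(d["mask"]); print(d["p"],x.min(),x.max(),y.min(),y.max())
cv2.imwrite("pics/w5.png",f)
g=f[max(0,y.min()-30):y.max()+30,max(0,x.min()-40):x.max()+40]; k=min(790/g.shape[1],590/g.shape[0]); print(g.shape,k,max(0,x.min()-40),max(0,y.min()-30))
cv2.imwrite("pics/w5c.png",cv2.resize(g,None,fx=k,fy=k,interpolation=cv2.INTER_CUBIC))
E
```

```text
[445.23811365  -5.97639591 220.92792736] [[0.996, -0.089, -0.001], [-0.089, -0.996, 0.0], [-0.001, -0.0, -1.0]] 8.2 51.89475975973708 5.317987874150276
mount_wide 0.74 [527.7   5.7   3.8] [304. 106.]
0.69 283 319 87 133
mount_wide_face 0.85 [525.3   4.6  19.9] [305. 108.]
mount_a 0.74 [493.7  74.4   3.4] [229. 155.]
mount_a 0.63 [507.2 -65.1   6.4] [391. 123.]
(106, 116, 3) 5.566037735849057 243 57
```

View pics/w5c.png

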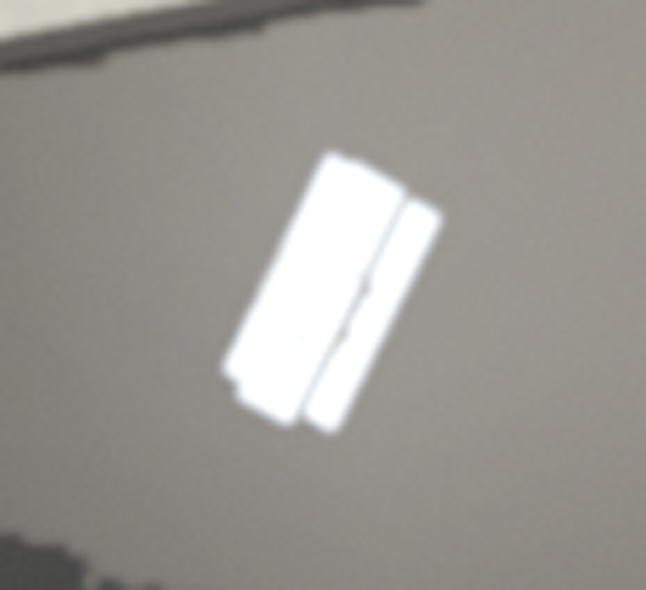

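The crop shows the wide mount seen from above: plate and stem saturated white, the foot's strip to the right, long axis about 25° off image vertical, centre about (303,108) in the full frame. I'll fit a model silhouette.

```bash
cat >> h.py <<'E'
from scipy.optimize import minimize
def boxes(w):
    for hx,hy,z0,z1 in((9,w,0,5),(4,w,5,29),(5,5,29,47)):
        yield np.array([[sx*hx,sy*hy,z] for sx in(-1,1) for sy in(-1,1) for z in(z0,z1)],float)
def render(c,AT,x,y,yaw,z,w=17,S=8,org=(0,0),sz=(120,120)):
    im=np.zeros((sz[1]*S,sz[0]*S),np.uint8); cs,sn=np.cos(yaw),np.sin(yaw); Rz=np.array([[cs,-sn,0],[sn,cs,0],[0,0,1]])
    for b in boxes(w):
        q=np.array([proj(c,Rz@v+[x,y,z],AT) for v in b]); q=(q-org+.5)*S
        cv2.fillConvexPoly(im,cv2.convexHull(q.astype(np.float32)).astype(np.int32),255)
    return cv2.resize(im,sz,interpolation=cv2.INTER_AREA)/255.
def fit_mount(c,AT,u,v,x0,y0,yaw0,z=4.):
    o=np.array([int(u)-60,int(v)-60]); g=c["frame"][o[1]:o[1]+120,o[0]:o[0]+120].max(2).astype(float)
    g=np.clip((g-165)/(235-165),0,1)
    m=cv2.dilate(render(c,AT,x0,y0,yaw0,z,org=o),np.ones((15,15))); g=g*(m>0)
    f=lambda a:np.abs(render(c,AT,a[0],a[1],a[2]/20,z,org=o)-g).sum()
    best=min((minimize(f,[x0+i,y0+j,yaw0*20],method="Nelder-Mead",options=dict(initial_simplex=np.array([x0+i,y0+j,yaw0*20])+np.array([[0,0,0],[4,0,0],[0,4,0],[0,0,3]]),maxiter=150)) for i in(-3,2) for j in(-3,2)),key=lambda r:r.fun)
    return best.x[0],best.x[1],best.x[2]/20,best.fun,g.sum()
E
python3 - <<'E'
from h import *
p,R,s=pose(); c,AT=snap("wrist")
x,y,t,e,n=fit_mount(c,AT,303,108,526.,5.,np.radians(-30+90)); print(x,y,np.degrees(t),e,n)
# cut: camera-stand sightings
for n in("top","side"):
    c,AT=snap(n)
    for l in("lens","cam_stand","focus"):
        for d in eyes.landmark_of(n,l)[:4]:
            P=AT[0]@np.array(d["point"])+AT[1]
            if 420<P[0]<600: print(n,l,round(d["p"],2),P.round(1),proj(c,P,AT).round())
    for d in eyes.cut_out(n,"cam_stand"): 
        yy,xx=np.nonzero(d["mask"]); print(d["p"],xx.min(),xx.max(),yy.min(),yy.max())
E
```

```text
525.1075962158757 7.82645810427776 56.4753692052198 96.55910364145659 1089.857142857143
top lens 0.65 [526.1 371.5 156.4] [208. 239.]
top cam_stand 0.87 [526.6 455.7   3. ] [192. 249.]
0.95 192 238 164 214
0.88 164 216 299 337
0.73 162 211 229 269
side lens 0.79 [525.7 376.7 159.2] [290. 168.]
side cam_stand 0.58 [520.7 454.8  -4.3] [288. 208.]
side focus 0.75 [531.  294.8 159.6] [295. 177.]
side focus 0.7 [520.6   8.3   8. ] [308. 283.]
0.98 321 363 140 218
0.87 275 304 138 213
0.87 214 246 145 221
0.34 341 352 228 244
```

>>> step_arm --increments '[{"dx":0.46,"dy":-0.6,"dz":0.54,"wx":0,"wy":0,"wz":0},{"dx":0.46,"dy":-0.6,"dz":0.54,"wx":0,"wy":0,"wz":0},{"dx":0.46,"dy":-0.6,"dz":0.54,"wx":0,"wy":0,"wz":0.9},{"dx":0,"dy":0,"dz":0,"wx":0,"wy":0,"wz":0.95},{"dx":0,"dy":0,"dz":0,"wx":0,"wy":0,"wz":0.95}]'

```text
time_s: 9.55
eef_pos: [484.3, 34.7, 180.2]
ee_rot: [0.0, 0.981, -0.193, -0.001]
force: [0.7, -1.3, -1.7]
grip_width: 0.609
grip_force: 5.3
```

>>> step_arm --increments '[{"dx":0,"dy":0,"dz":0,"wx":0,"wy":0,"wz":0.95},{"dx":0,"dy":0,"dz":0,"wx":0,"wy":0,"wz":0.95},{"dx":0,"dy":0,"dz":0,"wx":0,"wy":0,"wz":0},{"dx":0,"dy":0,"dz":0,"wx":0,"wy":0,"wz":0}]'

```text
time_s: 9.95
eef_pos: [484.3, 34.3, 180.7]
ee_rot: [0.0, 0.958, -0.286, 0.0]
force: [-0.4, 0.2, -1.1]
grip_width: 0.611
grip_force: 5.3
```

```bash
python3 - <<'E'
from h import *
p,R,s=pose(); print(p,R.round(3).tolist(),s["time_s"])
c,AT=snap("wrist"); cv2.imwrite("pics/w6.png",c["frame"])
u,v=proj(c,(525,8,28),AT); print(u,v)
x,y,t,e,n=fit_mount(c,AT,u,v,525.,8.,np.radians(56)); print(x,y,np.degrees(t),e,n)
for l in("mount_wide","mount_wide_face","tongs"):
    for d in eyes.landmark_of("wrist",l)[:2]:
        P=AT[0]@np.array(d["point"])+AT[1]; print(l,round(d["p"],2),P.round(1),proj(c,P,AT).round())
ms=eyes.cut_out("wrist","tongs")
for d in ms[:2]:
    m=d["mask"]; yy,xx=np.nonzero(m); print("tongs mask",d["p"],xx.min(),xx.max(),yy.min(),yy.max())
    for r in range(yy.min(),yy.min()+60,4): 
        w=np.nonzero(m[r])[0]; print(r,w.min() if len(w) else None,w.max() if len(w) else None,len(w),end="; ")
print()
for dz in(70,72,74,76): print(dz,[proj(c,p+R@np.array([sx*6,sy*k,dz]),AT).round(1).tolist() for sx in(1,) for sy in(-1,1) for k in(11,15)])
E
```

```text
[484.27327109  34.2872269  180.74253542] [[0.836, -0.549, 0.0], [-0.549, -0.836, -0.0], [0.0, -0.0, -1.0]] 9.95
326.9266823064528 153.99716575161182
524.6319595810127 8.063777720067616 55.85933798594476 106.70196078431371 1240.857142857143
mount_wide 0.68 [526.1   5.7   6.2] [329. 148.]
mount_wide 0.17 [483.2  38.4 177.3] [321. 337.]
mount_wide_face 0.93 [525.5   8.1  17. ] [326. 152.]
tongs mask 0.93 239 414 254 409
254 299 352 10; 258 298 354 14; 262 297 355 16; 266 296 357 21; 270 296 358 23; 274 295 358 23; 278 294 359 24; 282 293 359 23; 286 266 387 62; 290 263 390 83; 294 262 391 84; 298 260 392 86; 302 259 393 87; 306 258 395 88; 310 256 397 90; 
70 [[307.1, 252.3], [299.5, 252.3], [348.7, 252.3], [356.2, 252.3]]
72 [[307.2, 251.0], [299.7, 251.0], [348.5, 251.0], [355.9, 251.0]]
74 [[307.4, 249.7], [300.0, 249.7], [348.3, 249.7], [355.7, 249.7]]
76 [[307.6, 248.5], [300.2, 248.5], [348.1, 248.4], [355.4, 248.4]]
```

>>> step_arm --increments '[{"dx":0.5,"dy":0,"dz":0.3,"wx":0,"wy":0,"wz":0.1},{"dx":0.8,"dy":0,"dz":0.5,"wx":0,"wy":0,"wz":0},{"dx":0.63,"dy":0,"dz":0.4,"wx":0,"wy":0,"wz":0},{"dx":0,"dy":0,"dz":0,"wx":0,"wy":0,"wz":0},{"dx":0,"dy":0,"dz":0,"wx":0,"wy":0,"wz":0}]'

```text
time_s: 10.7
eef_pos: [524.2, 7.2, 150.3]
ee_rot: [0.0, 0.956, -0.293, -0.001]
force: [0.5, -0.1, -0.3]
grip_width: 0.61
grip_force: 5.3
```

```bash
python3 - <<'E'
from h import *
p,R,s=pose(); print(p,R.round(3).tolist(),s["time_s"])
c,AT=snap("wrist"); f=c["frame"].copy(); cv2.imwrite("pics/w7.png",f)
b=np.arctan2(R[1,1],R[0,1])+np.pi; print("closing ang",np.degrees(b))
# overlay model edges
for w in boxes(17):
    t=np.radians(56.2); Rz=np.array([[np.cos(t),-np.sin(t),0],[np.sin(t),np.cos(t),0],[0,0,1]])
    for v in w:
        q=proj(c,Rz@v+[524.8,8,4],AT); cv2.circle(f,tuple(int(round(k)) for k in q),1,(0,0,255),-1)
for n in("side",):
    c2,A2=snap(n); g2=c2["frame"]; cv2.imwrite("pics/side7.png",g2)
u,v=proj(c2,p+R@np.array([0,0,74]),A2); print(u,v)
g2=g2[int(v)-60:int(v)+50,int(u)-55:int(u)+55]
a=cv2.resize(f[120:320,230:430],(480,480),interpolation=cv2.INTER_CUBIC); bb=cv2.resize(g2,(310,310),interpolation=cv2.INTER_CUBIC)
o=np.zeros((480,795,3),np.uint8); o[:,:480]=a; o[:310,485:]=bb; cv2.imwrite("pics/p7.png",o)
E
```

```text
[524.24852893   7.24167429 150.29679701] [[0.828, -0.56, -0.001], [-0.56, -0.828, 0.0], [-0.001, 0.0, -1.0]] 10.7
closing ang 55.94244829156065
308.84656702534613 257.9821755083327
```

View pics/p7.png

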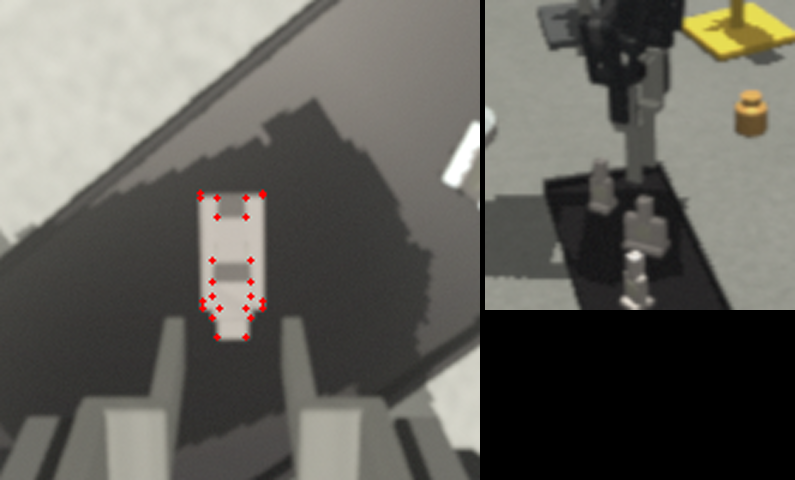

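Overlaid model corners match the mount and the tips sit symmetrically either side of the stem (crop u 174 and 290, stem at 232). Descending, then closing.

>>> step_arm --increments '[{"dx":0.03,"dy":0,"dz":0.5,"wx":0,"wy":0,"wz":0},{"dx":0,"dy":0,"dz":0.5,"wx":0,"wy":0,"wz":0},{"dx":0,"dy":0,"dz":0.4,"wx":0,"wy":0,"wz":0},{"dx":0,"dy":0,"dz":0.15,"wx":0,"wy":0,"wz":0},{"dx":0,"dy":0,"dz":0,"wx":0,"wy":0,"wz":0}]'

```text
time_s: 11.3
eef_pos: [524.6, 7.0, 111.2]
ee_rot: [0.0, 0.956, -0.293, -0.001]
force: [-0.1, -0.1, -0.7]
grip_width: 0.61
grip_force: 5.3
```

>>> step_arm --increments '[{"dx":0,"dy":0,"dz":0,"wx":0,"wy":0,"wz":0},{"dx":0,"dy":0,"dz":0,"wx":0,"wy":0,"wz":0},{"dx":0,"dy":0,"dz":0,"wx":0,"wy":0,"wz":0},{"dx":0,"dy":0,"dz":0,"wx":0,"wy":0,"wz":0}]' --fingers 34 --squeeze 30

```text
time_s: 11.7
eef_pos: [525.1, 7.0, 112.3]
ee_rot: [-0.0, 0.956, -0.293, 0.0]
force: [0.1, 0.4, 0.5]
grip_width: 0.454
grip_force: 30.4
```

>>> step_arm --increments '[{"dx":0,"dy":0,"dz":0,"wx":0,"wy":0,"wz":0},{"dx":0,"dy":0,"dz":0,"wx":0,"wy":0,"wz":0},{"dx":0,"dy":0,"dz":0,"wx":0,"wy":0,"wz":0}]'

```text
time_s: 12.0
eef_pos: [525.1, 7.0, 112.3]
ee_rot: [-0.0, 0.956, -0.293, 0.0]
force: [-0.6, -0.5, 3.0]
grip_width: 0.452
grip_force: 30.7
```

>>> step_arm --increments '[{"dx":0,"dy":0,"dz":-0.3,"wx":0,"wy":0,"wz":0},{"dx":0,"dy":0,"dz":-0.5,"wx":0,"wy":0,"wz":0},{"dx":0,"dy":0,"dz":-0.7,"wx":0,"wy":0,"wz":0},{"dx":0,"dy":0,"dz":-0.8,"wx":0,"wy":0,"wz":0},{"dx":0,"dy":0,"dz":-0.8,"wx":0,"wy":0,"wz":0}]'

```text
time_s: 12.5
eef_pos: [524.9, 7.0, 191.1]
ee_rot: [-0.0, 0.956, -0.293, 0.0]
force: [-0.6, -0.2, -1.7]
grip_width: 0.455
grip_force: 30.5
```

>>> step_arm --increments '[{"dx":0,"dy":0,"dz":-0.8,"wx":0,"wy":0,"wz":0},{"dx":0,"dy":0,"dz":-0.8,"wx":0,"wy":0,"wz":0},{"dx":0,"dy":0,"dz":-0.5,"wx":0,"wy":0,"wz":0},{"dx":0,"dy":0,"dz":-0.2,"wx":0,"wy":0,"wz":0},{"dx":0,"dy":0,"dz":0,"wx":0,"wy":0,"wz":0}]'

```text
time_s: 13.0
eef_pos: [525.0, 7.0, 247.3]
ee_rot: [-0.0, 0.956, -0.293, 0.0]
force: [-0.2, 0.7, -1.4]
grip_width: 0.452
grip_force: 30.5
```

```bash
python3 - <<'E'
from h import *
p,R,s=pose(); print(p.round(1),R.round(3).tolist(),s["time_s"],s["grip_width"]*85.4,s["grip_force"],np.round(s["force"],1),np.round(s["joints"],2))
for n in("wrist","side","top"):
    c,AT=snap(n); cv2.imwrite(f"pics/{n}8.png",c["frame"])
    for l in("mount_wide","mount_wide_face","mount_a","lens","cam_stand","tongs"):
        for d in eyes.landmark_of(n,l)[:3]:
            P=AT[0]@np.array(d["point"])+AT[1]
            if l in("lens","cam_stand") and not 430<P[0]<600: continue
            print(n,l,round(d["p"],2),P.round(1),(R.T@(P-p)).round(1) if l[0]=="m" else "",proj(c,P,AT).round())
E
```

```text
[525.    7.  247.3] [[0.829, -0.56, 0.001], [-0.56, -0.829, -0.0], [0.001, -0.0, -1.0]] 13.0 38.573262835003234 30.485524535179138 [-0.2  0.7 -1.4] [-0.21  0.31  1.5   0.    1.32  1.95]
wrist mount_wide 0.98 [524.7   7.9 141.7] [ -0.8  -0.6 105.6] [327. 243.]
wrist mount_wide_face 0.81 [522.1   5.7 152.2] [-1.7  2.7 95.1] [332. 250.]
wrist mount_wide_face 0.18 [517.9 458.4  -0.7] [-258.6 -370.1  248. ] [  8. 414.]
wrist mount_a 0.65 [494.4  72.8   2.3] [-62.3 -37.5 245. ] [290. 256.]
wrist cam_stand 0.87 [5.219e+02 4.597e+02 4.000e-01]  [  4. 413.]
wrist cam_stand 0.16 [524.7   6.6 152.9]  [329. 248.]
wrist tongs 0.76 [ 4.520e+02 -2.294e+02  1.000e-01]  [588. 116.]
wrist tongs 0.63 [524.9  17.8 168.4]  [312. 267.]
side mount_wide 0.81 [520.4   5.3 140.7] [ -2.9   4.  106.6] [306. 233.]
side mount_wide_face 0.69 [523.5   8.6 151.3] [-2.2 -0.5 96.1] [307. 228.]
side mount_a 0.53 [507.3 -65.2   2.9] [ 25.7  69.8 244.4] [307. 304.]
side mount_a 0.43 [496.3  76.9   7.5] [-63.  -41.9 239.8] [294. 268.]
side mount_a 0.27 [528.5  16.3 244.1] [-2.3 -9.8  3.3] [308. 187.]
side lens 0.69 [496.7  79.8   5.2]  [295. 268.]
side cam_stand 0.77 [520.5 456.1  -2.2]  [288. 207.]
side tongs 0.92 [ 454.1 -224.7    2.8]  [291. 360.]
side tongs 0.74 [506.2 -69.3   2. ]  [307. 306.]
side tongs 0.54 [524.9  14.5 171.7]  [307. 219.]
top mount_a 0.47 [653.8 187.4   5.2] [   5.6 -221.5  242.2] [291. 205.]
top lens 0.66 [527.4 373.8 156.1]  [207. 239.]
top cam_stand 0.74 [525.2 458.1   2.6]  [192. 250.]
```

>>> step_arm --increments '[{"dx":-0.4,"dy":-0.6,"dz":0,"wx":0,"wy":0,"wz":0},{"dx":-0.6,"dy":-0.9,"dz":0,"wx":0,"wy":0,"wz":0},{"dx":-0.66,"dy":-1,"dz":0,"wx":0,"wy":0,"wz":0},{"dx":-0.66,"dy":-1,"dz":0,"wx":0,"wy":0,"wz":0},{"dx":-0.66,"dy":-1,"dz":0,"wx":0,"wy":0,"wz":0}]'

```text
time_s: 14.55
eef_pos: [526.1, 143.1, 247.0]
ee_rot: [-0.0, 0.956, -0.293, 0.0]
force: [-0.2, -0.4, -2.1]
grip_width: 0.449
grip_force: 30.5
```

>>> step_arm --increments '[{"dx":-0.66,"dy":-1,"dz":0,"wx":0,"wy":0,"wz":0},{"dx":-0.66,"dy":-1,"dz":0,"wx":0,"wy":0,"wz":0},{"dx":-0.66,"dy":-1,"dz":0,"wx":0,"wy":0,"wz":0},{"dx":-0.5,"dy":-0.7,"dz":0,"wx":0,"wy":0,"wz":0},{"dx":-0.19,"dy":-0.3,"dz":0,"wx":0,"wy":0,"wz":-0.5}]'

```text
time_s: 15.05
eef_pos: [526.4, 264.0, 246.8]
ee_rot: [-0.0, 0.964, -0.266, -0.0]
force: [-0.3, -0.1, -1.0]
grip_width: 0.452
grip_force: 30.5
```

>>> step_arm --increments '[{"dx":0,"dy":0,"dz":0,"wx":0,"wy":0,"wz":-1},{"dx":0,"dy":0,"dz":0,"wx":0,"wy":0,"wz":-1},{"dx":0,"dy":0,"dz":0,"wx":0,"wy":0,"wz":-1},{"dx":0,"dy":0,"dz":0,"wx":0,"wy":0,"wz":-1},{"dx":0,"dy":0,"dz":0,"wx":0,"wy":0,"wz":-1}]'

```text
time_s: 15.55
eef_pos: [526.8, 262.1, 246.9]
ee_rot: [0.0, 1.0, -0.007, -0.0]
force: [-0.4, 0.4, -1.3]
grip_width: 0.455
grip_force: 30.5
```

>>> step_arm --increments '[{"dx":0,"dy":0,"dz":0,"wx":0,"wy":0,"wz":-0.5},{"dx":0,"dy":0,"dz":0,"wx":0,"wy":0,"wz":0},{"dx":0,"dy":0,"dz":0,"wx":0,"wy":0,"wz":0}]'

```text
time_s: 15.85
eef_pos: [526.8, 262.1, 246.9]
ee_rot: [0.0, 1.0, 0.016, -0.0]
force: [-0.3, -0.3, -1.2]
grip_width: 0.451
grip_force: 30.5
```

```bash
python3 - <<'E'
from h import *
p,R,s=pose(); print(p.round(1),R.round(3).tolist(),s["time_s"],s["grip_width"]*85.4,s["grip_force"])
for n in("wrist","side","top"):
    c,AT=snap(n); cv2.imwrite(f"pics/{n}9.png",c["frame"]); np.savez(f"v_{n}.npz",A=AT[0],T=AT[1],f=c["frame"],k=[c[q] for q in("fx","fy","cx","cy","k1")])
    for l in("mount_wide","mount_wide_face","lens","cam_stand","focus"):
        for d in eyes.landmark_of(n,l)[:3]:
            P=AT[0]@np.array(d["point"])+AT[1]
            if not 430<P[0]<600: continue
            print(n,l,round(d["p"],2),P.round(1),(R.T@(P-p)).round(1) if l[0]=="m" else "",proj(c,P,AT).round())
    for d in eyes.cut_out(n,"cam_stand")[:4]:
        yy,xx=np.nonzero(d["mask"]); print("mask",d["p"],xx.min(),xx.max(),yy.min(),yy.max())
        q=proj(c,(525,440,100),AT)
        if abs(xx.mean()-q[0])<45 and abs(yy.mean()-q[1])<60: np.save(f"m_{n}.npy",d["mask"]); print("saved")
E
```

```text
[526.8 262.1 246.9] [[0.999, 0.033, -0.0], [0.033, -0.999, -0.0], [-0.0, 0.0, -1.0]] 15.85 38.47680081876497 30.531733632087708
wrist mount_wide 0.66 [529.1 264.  141. ] [  2.3  -1.8 105.9] [324. 238.]
wrist mount_wide_face 0.84 [524.5 258.7 155.3] [-2.4  3.3 91.6] [333. 253.]
wrist lens 0.72 [526.7 372.4 157.2]  [137. 245.]
wrist cam_stand 0.8 [521.5 456.4  -1.2]  [125. 193.]
mask 0.84 0 180 139 308
saved
mask 0.83 108 206 317 479
mask 0.82 90 245 0 80
mask 0.4 466 639 160 280
side mount_wide 0.55 [522.6 260.7 143.5] [ -4.2   1.3 103.4] [294. 188.]
side mount_wide_face 0.66 [528.5 262.7 155.2] [ 1.7 -0.5 91.7] [295. 183.]
side lens 0.6 [526.  377.7 159.5]  [290. 167.]
side cam_stand 0.8 [518.5 458.4  -3.4]  [288. 207.]
side focus 0.79 [529.6 295.  159.6]  [294. 177.]
mask 0.77 321 362 140 218
mask 0.62 214 246 144 221
mask 0.21 225 256 234 252
top cam_stand 0.87 [524.  457.1  -1.5]  [192. 251.]
mask 0.96 192 237 164 185
mask 0.64 164 208 300 337
mask 0.59 163 191 228 269
saved
```

```bash
cat > camfit.py <<'E'
from h import *
def load(n):
    z=np.load(f"v_{n}.npz"); return dict(zip(("fx","fy","cx","cy","k1"),z["k"])),(z["A"],z["T"]),z["f"]
def hulls(a):
    x,y,t,h,b0,b1=a; cs,sn=np.cos(t),np.sin(t)   # local -x = look direction
    def W(v): v=np.atleast_2d(v); return np.c_[x+cs*v[:,0]-sn*v[:,1],y+sn*v[:,0]+cs*v[:,1],v[:,2]]
    B=lambda x0,x1,w,z0,z1:W([[q,s*w,z] for q in(x0,x1) for s in(-1,1) for z in(z0,z1)])
    an=np.linspace(0,2*np.pi,40)
    T=W([[q,18*np.cos(k),h+18*np.sin(k)] for q in(-b1,-85) for k in an])
    return [B(-50,50,50,0,12),B(-8,8,8,12,222),B(-b0,-b1,22,h-20,h+20),T]
def sil(c,AT,a,S=4):
    im=np.zeros((480*S,640*S),np.uint8)
    for H in hulls(a):
        q=(np.array([proj(c,P,AT) for P in H])+.5)*S
        cv2.fillConvexPoly(im,cv2.convexHull(q.astype(np.float32)).astype(np.int32),255)
    return cv2.resize(im,(640,480),interpolation=cv2.INTER_AREA)/255.
if __name__=="__main__":
    c,AT,f=load("wrist"); m=np.load("m_wrist.npy").astype(float)
    x0=np.array([522,457,np.radians(90+2.),158,-22,35.]); sc=np.array([1,1,.02,1,1,1.])
    def go(ns,a0):
        D=[(load(n)[:2],np.load(f"m_{n}.npy").astype(float)) for n in ns]
        F=lambda k:sum(np.abs(sil(*d[0],x0+k*sc)-d[1]).sum()/d[1].sum() for d in D)
        r=minimize(F,a0,method="Nelder-Mead",options=dict(maxiter=260,initial_simplex=a0+np.vstack([np.zeros(6),np.eye(6)*4]))); r=minimize(F,r.x,method="Nelder-Mead",options=dict(maxiter=200,initial_simplex=r.x+np.vstack([np.zeros(6),-np.eye(6)*3])))
        a=x0+r.x*sc; L=a[:2]-85*np.array([np.cos(a[2]),np.sin(a[2])]); Fo=a[:2]-165*np.array([np.cos(a[2]),np.sin(a[2])])
        print(ns,F(np.zeros(6)),r.fun,a[:2].round(1),np.degrees(a[2]).round(2),a[3:].round(1),"lens",L.round(1),"focus",Fo.round(1)); return r.x
    k=go(["wrist"],np.zeros(6)); go(["wrist","top"],k)
E
time python3 camfit.py
```

```text
['wrist'] 0.06798655042037005 0.03713188751294951 [521.5 458.5] 93.01 [158.1 -31.9  53.7] lens [526.  373.6] focus [530.2 293.7]
['wrist', 'top'] 1.3927300368560402 1.333267418301536 [520.6 459.1] 90.47 [149.7 -12.9  45.3] lens [521.3 374.1] focus [522.  294.1]
real	0m5.806s
user	0m10.874s
sys	0m4.066s
```

```bash
cat > mfit.py <<'E'
from h import *
p,R,s=pose(); c,AT=snap("wrist")
M=[d for d in eyes.cut_out("wrist","mount_wide") if d["mask"][225:290,300:350].sum()>50][0]; m=M["mask"]
T=np.zeros_like(m)
for d in eyes.cut_out("wrist","tongs"):
    if d["mask"][260:400,250:400].sum()>2000: T|=d["mask"]
yy,xx=np.nonzero(m); print(M["p"],m.sum(),T.sum(),xx.min(),xx.max(),yy.min(),yy.max())
ok=~cv2.dilate(T.astype(np.uint8),np.ones((3,3))).astype(bool)
ok&=np.arange(480)[:,None]<yy.max()-2
# tool-frame model: mount x ~ tool y, up = -tool z ; params dx,dy (tool), yaw deg, pitch about tool y deg, roll about tool x deg, depth of underside
def sil(a,S=6):
    im=np.zeros((480*S,640*S),np.uint8)
    Q=R@Rn.from_euler("zyx",[a[2],a[3],a[4]],degrees=True).as_matrix()@np.array([[0,1,0],[1,0,0],[0,0,-1.]])
    g=p+R@np.array([a[0],a[1],a[5]-37])
    for b in boxes(17):
        q=(np.array([proj(c,Q@(v-[0,0,37])+g,AT) for v in b])+.5)*S
        cv2.fillConvexPoly(im,cv2.convexHull(q.astype(np.float32)).astype(np.int32),255)
    return cv2.resize(im,(640,480),interpolation=cv2.INTER_AREA)/255.
F=lambda a:np.abs((sil(a)-m)*ok).sum()/m.sum()
for n,free in(("flat",[0,1,2]),("flat+z",[0,1,2,5]),("all",[0,1,2,3,4,5])):
    b0=np.array([0,0,0,0,0,108.3])
    def G(k): b=b0.copy(); b[free]=k; return F(b)
    k0=b0[free]; r=minimize(G,k0,method="Nelder-Mead",options=dict(maxiter=250,initial_simplex=k0+np.vstack([np.zeros(len(free)),np.eye(len(free))*3])))
    print(n,G(k0).round(4),r.fun.round(4),r.x.round(2))
E
python3 mfit.py
```

```text
0.77 1723 11966 312 342 215 286
flat 0.061 0.0226 [-0.93 -0.47 -0.15]
flat+z 0.061 0.0209 [ -0.21  -0.41  -0.17 105.65]
all 0.061 0.0288 [-1.0700e+00 -1.0000e-01  1.1000e+00  4.0000e-01  9.6000e-01  1.0838e+02]
```

>>> step_arm --increments '[{"dx":0.05,"dy":-0.3,"dz":-0.03,"wx":0,"wy":0,"wz":0},{"dx":0.06,"dy":-0.4,"dz":-0.03,"wx":0,"wy":0,"wz":0},{"dx":0.05,"dy":-0.34,"dz":-0.03,"wx":0,"wy":0,"wz":0},{"dx":0.05,"dy":-0.2,"dz":0,"wx":0,"wy":0,"wz":-0.16},{"dx":0,"dy":0,"dz":0,"wx":0,"wy":0,"wz":0}]'

```text
time_s: 17.55
eef_pos: [530.9, 294.2, 249.1]
ee_rot: [-0.0, 1.0, 0.026, -0.0]
force: [0.7, -0.6, -1.7]
grip_width: 0.455
grip_force: 30.5
```

>>> step_arm --increments '[{"dx":0,"dy":0,"dz":0,"wx":0,"wy":0,"wz":0},{"dx":0,"dy":0,"dz":0,"wx":0,"wy":0,"wz":0},{"dx":0,"dy":0,"dz":0,"wx":0,"wy":0,"wz":0}]'

```text
time_s: 17.85
eef_pos: [531.0, 293.0, 249.3]
ee_rot: [0.0, 1.0, 0.025, -0.0]
force: [0.3, 0.6, -0.9]
grip_width: 0.452
grip_force: 30.5
```

```bash
python3 mfit.py; python3 - <<'E'
from h import *
p,R,s=pose(); print(p.round(1),R.round(3).tolist(),s["time_s"],s["grip_force"])
n="wrist"; c,AT=snap(n); np.savez(f"v_{n}.npz",A=AT[0],T=AT[1],f=c["frame"],k=[c[q] for q in("fx","fy","cx","cy","k1")])
for d in eyes.cut_out(n,"cam_stand")[:4]:
    yy,xx=np.nonzero(d["mask"]); q=proj(c,(525,440,100),AT)
    if abs(xx.mean()-q[0])<45 and abs(yy.mean()-q[1])<60: np.save(f"m_{n}.npy",d["mask"]); print("saved",xx.min(),xx.max(),yy.min(),yy.max())
for n in("wrist","side"):
    c,AT=snap(n)
    for l in("mount_wide_face","lens","focus"):
        for d in eyes.landmark_of(n,l)[:3]:
            P=AT[0]@np.array(d["point"])+AT[1]
            if 430<P[0]<600: print(n,l,round(d["p"],2),P.round(1))
E
python3 camfit.py | head -1
```

```text
0.64 1768 12471 311 342 215 286
flat 0.0554 0.0336 [-0.3  -0.51 -0.02]
flat+z 0.0554 0.0369 [ -0.84  -0.49   0.53 108.85]
all 0.0554 0.0313 [ -0.83  -0.28   0.5    1.03   0.53 107.99]
[531.  293.1 249.3] [[0.999, 0.051, 0.0], [0.051, -0.999, -0.0], [0.0, 0.0, -1.0]] 18.0 30.54762303829193
saved 0 212 142 310
wrist mount_wide_face 0.73 [531.8 295.6 157.4]
wrist lens 0.65 [529.3 374.1 157.3]
side mount_wide_face 0.72 [531.3 293.9 156.1]
side lens 0.7 [527.8 376.6 158.2]
side focus 0.73 [529.1 294.2 159.9]
['wrist'] 0.11268099261921381 0.0645951623096432 [521.7 458. ] 93.4 [158.3   1.1  54. ] lens [526.7 373.2] focus [531.5 293.3]
```

Two independent fits agree: the plate centre is within about 1 mm of the focus and the yaw within 0.5°. Handing in.

```bash
python3 -c "
from rig import finish_job; print(finish_job())"
```

```text
the job is handed in; nothing more can be done
None
```

The wide mount is held upright in the tongs in front of the inspection camera. By my last image fits, its plate centre is within about 1 mm of the focus point and its face is square to within about 0.5°. The job is handed in, but no verdict came back.

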